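# Tick off the reagents in order of use

### The arm

A 6-joint arm with a two-finger parallel gripper is mounted at the origin on a cart in front of the work surface, level with it; the furniture and walls round the work are solid. World frame = base frame: x ahead of the robot, y to its left, z up, the work surface at z = 0. Lengths are in m, angles in degrees, forces in N, time in s.
With the tool pointing down it reaches from about 0.4 to 0.825 m from the base axis. Payload 7 kg.
Tool frame: the origin (TCP) lies on the centre line of the jaws, within the pads' length; the fingertips stand 19 mm ahead of it and the grasp point (between the pads) is the TCP; z points along the fingers, y is the line along which they close (so a half turn about z gives the same grasp; the last joint's range is limited). The gripper opens to 88 mm and grips with 3 to 60 N. Pads are 19 mm wide; open, the fingers measure 130 mm over their backs; the gripper's body (78 mm by 193 mm) begins 47 mm behind the grasp point.
Start: joints at [90.533, 20.546, 0.682, 0, -70.136, -16.507], TCP at [0.186, 0.649, 0.246] pointing down, gripper open.
Joint ranges: [-176.03, 176.03], [-82.01, 121.73], [-58.28, 71.71], [-173.87, 95.51], [-174.79, -0.11], [-173.66, 173.66]. Speed limits (degrees/s): [136.94, 136.94, 172.46, 180, 180, 180].

### API

Orientations are given as [roll, pitch, yaw] about the fixed x, y, z axes, in that order (R = Rz(yaw) Ry(pitch) Rx(roll)).
In Python, from plant import get_state, capture, close_job gives the robot as it stands.
- The arm moves only by the tool apply_moves, never from a script. Its argument "targets" is a list of rows, each a list of 7 numbers: the opening, from 0 (shut) to 1 (fully open), then the shift along the tool's x, y, z normalised to -1 to 1, where 1 is 1000 mm, then the turn, a rotation vector about the tool's x, y, z normalised to -1 to 1, where 1 is 90 degrees. In form: [[claw, tx, ty, tz, ax, ay, az], ...]. A call has 1 to 20 rows; each row shifts and turns the commanded pose from where the row before left it, along the tool's axes as they then stand; what a row does not reach is not made up. A row lasts 1/12 s, in which the tool goes at most 41.7 mm and 7.16 degrees, less where a joint would pass 70% of its speed; a pose out of reach is approached as far as the arm can. A call with a number of a shift or a turn outside -1 to 1 is refused whole. A call with a gripper value outside its range is refused whole. The fingers move at their own pace and stop on an object; "newtons" is the grip in N (left out, the last holds). Time passes only in rows, so rows that do not move let the fingers close. It gives the time, the measured TCP pose, the force, the opening and the grip force at its end, in the units of the state.
- get_state(): the state, without advancing time (a new reading comes with each control period).
- capture(name): name is "side" or "top"; returns a dict with "frame" (480x640x3 uint8, red, green, blue), "range_z" (480x640 float32, m along the optical axis (not along the pixel's ray), 0 where there is no reading), "camera_matrix" (3x3 intrinsics, pixels), "k1" (the pictures are not rectified: a ray, as slopes to the right and down, at radius r is drawn at 1 + k1 r^2 times it, then the intrinsics apply), "T" (4x4, takes a point from camera to world coordinates). Camera axes: x right, y down, z forward; pixel columns grow to the right and rows downward; lengths in m; the calibration is good to about 2 mm. A picture is of the moment at which its call begins.
- close_job(): hands the job in; it is judged then, once.
The state is a dict: "time_s": time; "joints": joint angles; "qd": joint speeds; "joint_torque": joint torques, N m; "tcp_pos": TCP position; "eef_rot": TCP orientation; "contact_force": force on the tool from outside, world axes, zero at the start; "moment": the same for the moment, N m; "gripper_width": finger opening in m; "gripper_force": force on a finger pad.
Only numpy, scipy, OpenCV 4.12 (cv2) and the standard library are available. Lean on these libraries where they do the work, as an engineer would, in place of code of your own. Each camera call takes 0.05 s, during which the arm holds its last target. There are 200 camera calls.

### The job

Tick off the reagents in their order of use: with the fingers, gently push the black key down to its stop on the stand that carries the open beaker, then the one on the dropper bottle's stand, then the one on the larger jar's stand. Leave the smaller jar's key up. Do not lift or shift any of the vessels or the small white box beside the stands, and finish with the hand clear.

Things in the scene. Friction and masses are not known exactly. Their poses are not given: they have to be found in the camera images.
- stand_beaker: fixed stand under the vessel beaker; the four stands are alike, told apart by their vessels. White foot plate 150 x 84 x 10 mm; origin at the centre of its underside, x along the 150 mm from key to vessel, z up. Grey key housing 56 x 64 mm at x = -45 mm, top at z = 44 mm, with one black round key on it; vessel seat with a 5 mm lip at x = +35 mm
- key_beaker_top (a point): centre of the top face of the tick key (black disc, 36 mm wide) on the stand of the beaker; moves with the key: 62 mm above the desk with the key up, 50 mm fully down
- key_beaker (a joint): how far that key is pushed down, m: 0 up, 0.012 the stop; it counts as ticked beyond 0.008. No spring: it moves under about 2.5 N and stays where it is left. It starts at 0 to 0.002
- stand_dropper: fixed stand under the vessel dropper; the four stands are alike, told apart by their vessels. White foot plate 150 x 84 x 10 mm; origin at the centre of its underside, x along the 150 mm from key to vessel, z up. Grey key housing 56 x 64 mm at x = -45 mm, top at z = 44 mm, with one black round key on it; vessel seat with a 5 mm lip at x = +35 mm
- key_dropper_top (a point): centre of the top face of the tick key (black disc, 36 mm wide) on the stand of the dropper; moves with the key: 62 mm above the desk with the key up, 50 mm fully down
- key_dropper (a joint): how far that key is pushed down, m: 0 up, 0.012 the stop; it counts as ticked beyond 0.008. No spring: it moves under about 2.5 N and stays where it is left. It starts at 0 to 0.002
- stand_large_jar: fixed stand under the vessel large jar; the four stands are alike, told apart by their vessels. White foot plate 150 x 84 x 10 mm; origin at the centre of its underside, x along the 150 mm from key to vessel, z up. Grey key housing 56 x 64 mm at x = -45 mm, top at z = 44 mm, with one black round key on it; vessel seat with a 5 mm lip at x = +35 mm
- key_large_jar_top (a point): centre of the top face of the tick key (black disc, 36 mm wide) on the stand of the large jar; moves with the key: 62 mm above the desk with the key up, 50 mm fully down
- key_large_jar (a joint): how far that key is pushed down, m: 0 up, 0.012 the stop; it counts as ticked beyond 0.008. No spring: it moves under about 2.5 N and stays where it is left. It starts at 0 to 0.002
- stand_small_jar: fixed stand under the vessel small jar; the four stands are alike, told apart by their vessels. White foot plate 150 x 84 x 10 mm; origin at the centre of its underside, x along the 150 mm from key to vessel, z up. Grey key housing 56 x 64 mm at x = -45 mm, top at z = 44 mm, with one black round key on it; vessel seat with a 5 mm lip at x = +35 mm
- key_small_jar_top (a point): centre of the top face of the tick key (black disc, 36 mm wide) on the stand of the small jar; moves with the key: 62 mm above the desk with the key up, 50 mm fully down
- key_small_jar (a joint): how far that key is pushed down, m: 0 up, 0.012 the stop; it counts as ticked beyond 0.008. No spring: it moves under about 2.5 N and stays where it is left. It starts at 0 to 0.002
- beaker: open, clear, lidless beaker, 53 mm wide, 63 mm high; stands loose on its stand. Origin at the centre of its underside, z up
- dropper: slim dropper bottle with a rubber bulb, 27 mm wide, 85 mm high; stands loose on its stand. Origin at the centre of its underside, z up
- large_jar: the larger of two screw-cap specimen jars, 55 mm wide, 75 mm high; stands loose on its stand. Origin at the centre of its underside, z up
- small_jar: the smaller of two screw-cap specimen jars, 46 mm wide, 58 mm high; stands loose on its stand. Origin at the centre of its underside, z up
- coverslip_box: loose white box 36 x 48 x 19 mm lying to the right of the row of stands; origin at the centre of its underside; not part of the work
There are look-alikes about, which are no part of the job. What is shaped like the beaker but turquoise is not meant.

How it is judged:
By the outcome, as a careful person would: the job done as asked, in the order asked, and still so for the second after the job is handed in, with the robot touching nothing.
It also fails if it takes over 72 s, if anything falls off the work surface, if the arm or the gripper's body presses on something with over 40 N, if the wrist force passes 120 N, or if a joint passes its speed limit or range.

## Working session

There is one attempt and no reset: what is moved stays moved. The work goes in short steps, Python scripts to look and compute and a tool call to move; the robot and the scene stay as the last step left them, time stands still between calls to the robot, and variables do not carry over. Pictures are saved under pics/ and viewed, at most 10 in all, crops included, and the job is handed in when it is done.

Besides the shell and the picture viewer there is one more tool, called by a JSON object that holds its "method" and its "body". apply_moves: Moves the arm, as the interface text tells. Scaled input: -1 to 1 covers 1000 mm each way for a shift and 90 degrees each way for a turn. Its arguments: {"type":"object","properties":{"targets":{"type":"array","items":{"type":"array","items":{"type":"number"}}},"newtons":{"type":"number"}},"required":["targets"]}

```bash
mkdir -p pics
cat > h.py <<'E'
import numpy as np, cv2
from plant import get_state, capture, close_job
def pts(c):
    K=c["camera_matrix"];k1=c["k1"];h,w=c["range_z"].shape
    u,v=np.meshgrid(np.arange(w),np.arange(h))
    p=cv2.undistortPoints(np.stack([u,v],-1).reshape(-1,1,2).astype(np.float64),K,np.array([k1,0,0,0,0.])).reshape(h,w,2)
    z=c["range_z"][...,None]
    P=np.concatenate([p*z,z],-1)
    return P@c["T"][:3,:3].T+c["T"][:3,3]
E
python3 - <<'E'
from h import *
print(get_state())
for n in("top","side"):
    c=capture(n); cv2.imwrite(f"pics/{n}0.png",c["frame"][...,::-1]); print(n,c["T"].round(3).tolist(),c["k1"],c["camera_matrix"].tolist())
E
```

```text
{'time_s': 0.0, 'joints': array([ 9.05340361e+01,  2.05937364e+01,  6.34583602e-01, -1.98346587e-02,
       -7.01357226e+01, -1.65063878e+01]), 'qd': array([ 0.01831355,  0.0140968 ,  0.05600582, -0.07470455, -0.00245446,
        0.0094007 ]), 'joint_torque': array([-2.31169741e-05, -5.82719135e+01,  2.93046659e+01,  6.99694633e+00,
        6.94145914e-03, -1.62413630e-04]), 'tcp_pos': array([0.18564676, 0.64850211, 0.24460373]), 'eef_rot': array([ 1.79903737e+02, -9.08152029e-03, -1.59790992e+01]), 'contact_force': array([0.63833679, 0.00938876, 0.33193165]), 'moment': array([-0.01451745, -0.00184016,  0.01581217]), 'gripper_force': 0.0, 'gripper_width': 0.08723929794483418}
top [[0.006, -0.99, 0.142, 0.422], [-1.0, -0.004, 0.015, -0.05], [-0.015, -0.143, -0.99, 1.236], [0.0, 0.0, 0.0, 1.0]] 0.006956906751977501 [[527.0623448037127, 0.0, 313.44697716027565], [0.0, 527.0623448037127, 238.59643721615686], [0.0, 0.0, 1.0]]
side [[0.862, -0.237, 0.448, 0.198], [-0.506, -0.356, 0.786, -0.705], [-0.027, -0.904, -0.426, 0.447], [0.0, 0.0, 0.0, 1.0]] 0.0003402549597521199 [[441.85644144497604, 0.0, 326.7167358259158], [0.0, 441.85644144497604, 234.94536584148264], [0.0, 0.0, 1.0]]
```

View pics/top0.png

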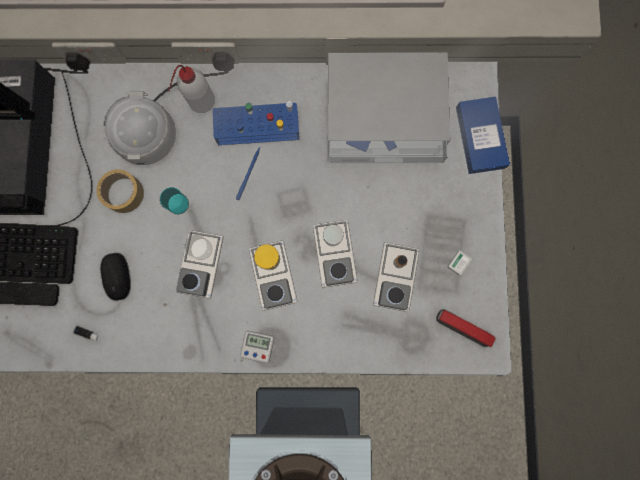

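View pics/side0.png

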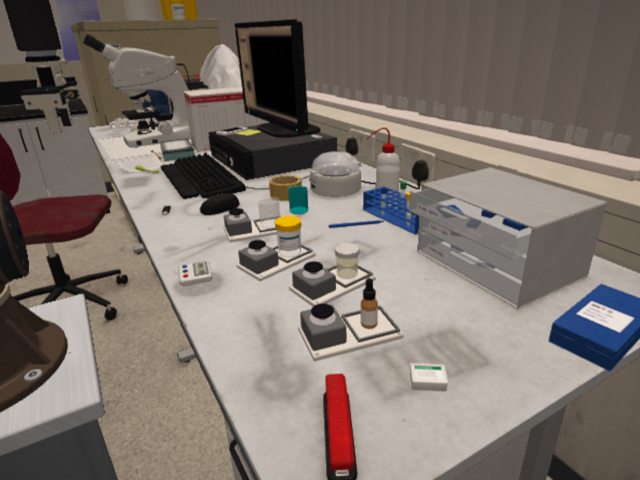

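Top view, candidate keys: (190,282) clear/white vessel at (200,247), which looks like the beaker; (275,293) yellow-cap jar at (267,257); (338,270) white-cap jar at (333,235); (396,295) dropper at (401,261). The turquoise cup at (174,200) is the decoy for the beaker, with no stand. I'll measure these and check them in a crop.

Run:
```python
from h import *
c=capture("top"); P=pts(c); f=c["frame"]
T=c["T"];K=c["camera_matrix"]
def ray(u,v,z):
    p=cv2.undistortPoints(np.array([[[u,v]]],float),K,np.array([c["k1"],0,0,0,0.]))[0,0]
    d=T[:3,:3]@np.array([*p,1]); return T[:3,3]+d*(z-T[2,3])/d[2]
for n,(u,v),(a,b) in [("beaker",(190,282),(200,247)),("yellow",(275,293),(267,257)),("white",(338,270),(333,235)),("dropper",(396,295),(401,261))]:
    m=(f.max(2)<45).astype(np.uint8); s=np.zeros_like(m); s[v-15:v+16,u-15:u+16]=1
    k,l,st,ce=cv2.connectedComponentsWithStats(m*s)
    i=1+st[1:,4].argmax(); q=P[l==i]
    r=ray(*ce[i],.0615)
    w=P[b-22:b+22,a-22:a+22]; z=w[...,2]; top=np.percentile(z,99); w2=w[(z>top-.006)]
    print(n,"key px",ce[i].round(1),"area",st[i,4],"depth",np.median(q,0).round(4),"ray",r.round(4),"| vessel top z",top.round(3),"extent",np.ptp(w2,axis=0).round(3), w2.mean(0).round(3))
cv2.imwrite("pics/crop1.png",cv2.resize(f[215:320,165:430,::-1],None,fx=3,fy=3,interpolation=cv2.INTER_CUBIC))
s=capture("side")["frame"]
cv2.imwrite("pics/crop2.png",cv2.resize(s[175:355,195:405,::-1],None,fx=3,fy=3,interpolation=cv2.INTER_CUBIC))
```

```text
beaker key px [185.8 284.3] area 30 depth [0.4866 0.2534 0.0603] ray [0.487  0.2523 0.0615] | vessel top z 0.073 extent [0.178 0.308 1.169] [0.562 0.211 0.177]Traceback (most recent call last):
  File "<stdin>", line 10, in <module>
ValueError: attempt to get argmax of an empty sequence
```

Run:
```python
from h import *
c=capture("top"); P=pts(c); f=c["frame"]; ok=c["range_z"]>0
for n,(u,v),(a,b) in [("beaker",(190,282),(200,247)),("yellow",(275,293),(267,257)),("white",(338,270),(333,235)),("dropper",(396,295),(401,261))]:
    sl=np.s_[v-13:v+14,u-13:u+14]
    q=P[sl][ok[sl]&(P[sl][...,2]>.053)&(P[sl][...,2]<.07)]
    (cx,cy),rr=cv2.minEnclosingCircle(q[:,:2].astype(np.float32))
    sl=np.s_[b-22:b+22,a-20:a+20]; w=P[sl][ok[sl]&(P[sl][...,2]>.02)]
    top=np.percentile(w[:,2],99); w2=w[w[:,2]>top-.008]
    print(n,"key",len(q),np.median(q,0).round(4),"circ",round(cx,4),round(cy,4),round(rr,4),"| vessel top",top.round(3),"ext",np.ptp(w2,axis=0).round(3), w2.mean(0).round(3), f[v,u])
cv2.imwrite("pics/crop1.png",cv2.resize(f[215:320,165:430,::-1],None,fx=3,fy=3,interpolation=cv2.INTER_CUBIC))
s=capture("side")["frame"]
cv2.imwrite("pics/crop2.png",cv2.resize(s[175:355,195:405,::-1],None,fx=3,fy=3,interpolation=cv2.INTER_CUBIC))
```

```text
beaker key 188 [0.4944 0.2436 0.0603] circ 0.4952 0.2443 0.0178 | vessel top 0.074 ext [0.053 0.052 0.01 ] [0.576 0.237 0.07 ] [47 45 47]
yellow key 195 [0.4688 0.0531 0.0602] circ 0.4696 0.0538 0.0175 | vessel top 0.089 ext [0.054 0.053 0.01 ] [0.549 0.072 0.084] [60 59 60]
white key 186 [ 0.5205 -0.0872  0.0596] circ 0.5208 -0.0872 0.0176 | vessel top 0.073 ext [0.046 0.045 0.009] [ 0.6   -0.075  0.068] [63 62 62]
dropper key 197 [ 0.4657 -0.2153  0.0598] circ 0.4663 -0.2153 0.0176 | vessel top 0.096 ext [0.011 0.009 0.009] [ 0.543 -0.227  0.093] [55 55 54]
```

View pics/crop2.png

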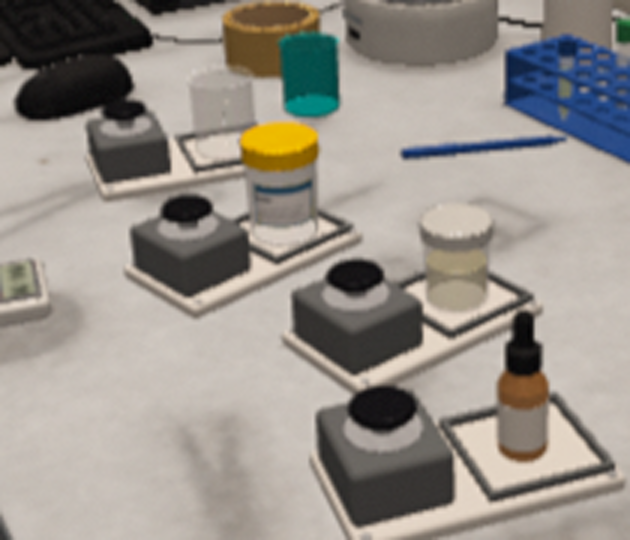

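View pics/crop1.png

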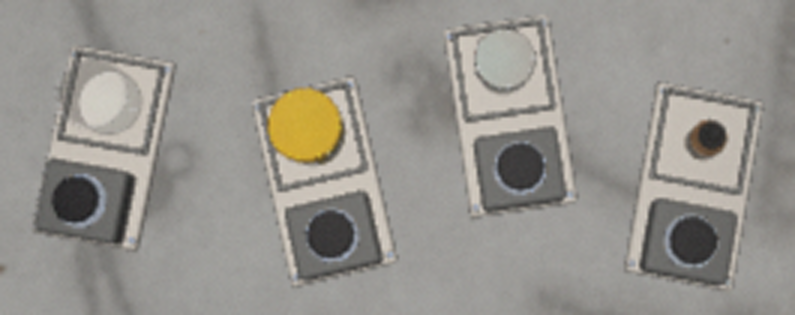

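Identification is clear in both crops. The beaker key is at (0.495, 0.244). The large jar has the yellow cap (about 54 mm wide, 89 mm top); its key is at (0.469, 0.053). The dropper key is at (0.466, -0.215). The small jar (46 mm wide) has the white cap and is left alone. I'll go above the beaker key with the fingers shut.

{"method": "apply_moves", "body": {"targets": [[0,0.0128,0.0095,0,0,0,0],[0,0.0256,0.019,0,0,0,0],[0,0.0256,0.019,0,0,0,0],[0,0.0256,0.019,0,0,0,0],[0,0.0256,0.019,0,0,0,0],[0,0.0256,0.019,0,0,0,0],[0,0.0256,0.019,0,0,0,0],[0,0.0256,0.019,0,0,0,0],[0,0.0256,0.019,0,0,0,0],[0,0.0256,0.019,0,0,0,0],[0,0.0256,0.019,0,0,0,0],[0,0.0256,0.019,0,0,0,0],[0,0.0256,0.019,0,0,0,0],[0,0.0256,0.019,0,0,0,0],[0,0.0256,0.019,0,0,0,0],[0,0.0256,0.019,0,0,0,0],[0,0.0128,0.0095,0,0,0,0],[0,0,0,0,0,0,0],[0,0,0,0,0,0,0]], "newtons": 20}}

```text
time_s: 1.83
tcp_pos: [0.4962, 0.2427, 0.2455]
eef_rot: [180.0, 0.0, -16.1]
contact_force: [0.0, -0.3, -0.9]
gripper_width: 0.0005
gripper_force: 0.0
```

{"method": "apply_moves", "body": {"targets": [[0,0,0,0.015,0,0,0],[0,0,0,0.03,0,0,0],[0,0,0,0.03,0,0,0],[0,0,0,0.03,0,0,0],[0,0,0,0.025,0,0,0],[0,0,0,0.015,0,0,0],[0,0,0,0.005,0,0,0],[0,0,0,0,0,0,0],[0,0,0,0,0,0,0]]}}

```text
time_s: 2.58
tcp_pos: [0.4961, 0.2447, 0.0963]
eef_rot: [-180.0, -0.0, -15.9]
contact_force: [0.3, -1.2, -0.3]
gripper_width: 0.0004
gripper_force: 0.0
```

Run:
```python
from h import *
print(get_state()["tcp_pos"],get_state()["contact_force"])
s=capture("side")["frame"]
cv2.imwrite("pics/crop3.png",cv2.resize(s[120:290,170:400,::-1],None,fx=3,fy=3,interpolation=cv2.INTER_CUBIC))
```

```text
[0.49605333 0.24469372 0.09632993] [ 0.29114953 -1.16982317 -0.30316594]
```

View pics/crop3.png

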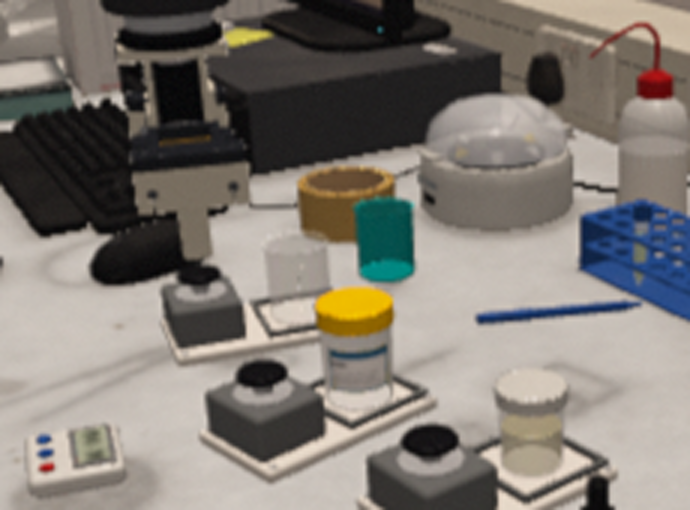

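The fingers hang just above the beaker's key (crop ~ (200,265)), clear of the beaker. I'll press slowly.

{"method": "apply_moves", "body": {"targets": [[0,0,0,0.006,0,0,0],[0,0,0,0.006,0,0,0],[0,0,0,0.003,0,0,0],[0,0,0,0.002,0,0,0],[0,0,0,0.002,0,0,0],[0,0,0,0.002,0,0,0],[0,0,0,0.002,0,0,0],[0,0,0,0.001,0,0,0],[0,0,0,0.001,0,0,0],[0,0,0,0,0,0,0],[0,0,0,0,0,0,0]]}}

```text
time_s: 3.55
tcp_pos: [0.4959, 0.2437, 0.0704]
eef_rot: [180.0, 0.0, -16.0]
contact_force: [0.0, 0.2, -0.6]
gripper_width: 0.0006
gripper_force: 0.0
```

{"method": "apply_moves", "body": {"targets": [[0,0,0,0.0005,0,0,0],[0,0,0,0.0005,0,0,0],[0,0,0,0.0005,0,0,0],[0,0,0,0.0005,0,0,0],[0,0,0,0,0,0,0]]}}

```text
time_s: 3.97
tcp_pos: [0.4959, 0.2438, 0.0692]
eef_rot: [180.0, -0.0, -16.0]
contact_force: [-2.3, -2.1, 9.1]
gripper_width: 0.0004
gripper_force: 4.4
```

The force rises to 9 N at z = 69 mm, so the key is at its stop. I'll lift and go to the dropper's key.

{"method": "apply_moves", "body": {"targets": [[0,0,0,-0.01,0,0,0],[0,0,0,-0.025,0,0,0],[0,0,0,-0.03,0,0,0],[0,0,0,-0.02,0,0,0],[0,0,0,-0.005,0,0,0],[0,0,0,0,0,0,0]]}}

```text
time_s: 4.47
tcp_pos: [0.4968, 0.2447, 0.1609]
eef_rot: [-179.8, -0.1, -16.0]
contact_force: [0.3, 0.6, 0.1]
gripper_width: 0.0004
gripper_force: 0.0
```

{"method": "apply_moves", "body": {"targets": [[0,0.003,0.014,0,0,0,0],[0,0.0061,0.0281,0,0,0,0],[0,0.0061,0.0281,0,0,0,0],[0,0.0061,0.0281,0,0,0,0],[0,0.0061,0.0281,0,0,0,0],[0,0.0061,0.0281,0,0,0,0],[0,0.0061,0.0281,0,0,0,0],[0,0.0061,0.0281,0,0,0,0],[0,0.0061,0.0281,0,0,0,0],[0,0.0061,0.0281,0,0,0,0],[0,0.0061,0.0281,0,0,0,0],[0,0.0061,0.0281,0,0,0,0],[0,0.0061,0.0281,0,0,0,0],[0,0.0061,0.0281,0,0,0,0],[0,0.0061,0.0281,0,0,0,0],[0,0.0061,0.0281,0,0,0,0],[0,0.003,0.014,0,0,0,0],[0,0,0,0,0,0,0],[0,0,0,0,0,0,0]]}}

```text
time_s: 6.05
tcp_pos: [0.4645, -0.2159, 0.1572]
eef_rot: [180.0, 0.2, -16.1]
contact_force: [-0.4, 0.5, 0.1]
gripper_width: 0.0004
gripper_force: 0.0
```

Run:
```python
from h import *
print(get_state()["tcp_pos"])
c=capture("top"); P=pts(c); ok=c["range_z"]>0
for n,(u,v) in [("beaker",(190,282)),("yellow",(275,293)),("white",(338,270))]:
    sl=np.s_[v-5:v+6,u-5:u+6]; print(n,np.median(P[sl][ok[sl]],0).round(4))
```

```text
[ 0.46445104 -0.21589775  0.15720036]
beaker [0.4928 0.2462 0.0489]
yellow [0.4479 0.0071 0.5815]
white [ 0.4782 -0.0714  0.5636]
```

Depth confirms the beaker key is down (0.049 against 0.060 before). Next is the dropper key.

{"method": "apply_moves", "body": {"targets": [[0,0.001,0,0.01,0,0,0],[0,0,0,0.02,0,0,0],[0,0,0,0.02,0,0,0],[0,0,0,0.012,0,0,0],[0,0,0,0.005,0,0,0],[0,0,0,0.004,0,0,0],[0,0,0,0.003,0,0,0],[0,0,0,0.002,0,0,0],[0,0,0,0.002,0,0,0],[0,0,0,0.002,0,0,0],[0,0,0,0.002,0,0,0],[0,0,0,0.002,0,0,0],[0,0,0,0.001,0,0,0],[0,0,0,0.001,0,0,0],[0,0,0,0,0,0,0],[0,0,0,0,0,0,0]]}}

```text
time_s: 7.43
tcp_pos: [0.467, -0.2154, 0.0726]
eef_rot: [180.0, -0.0, -16.0]
contact_force: [1.3, -0.4, 1.8]
gripper_width: 0.0003
gripper_force: 0.5
```

{"method": "apply_moves", "body": {"targets": [[0,0,0,0.001,0,0,0],[0,0,0,0.001,0,0,0],[0,0,0,0.0005,0,0,0],[0,0,0,0.0005,0,0,0],[0,0,0,0.0005,0,0,0],[0,0,0,0,0,0,0]]}}

```text
time_s: 7.93
tcp_pos: [0.467, -0.2154, 0.0693]
eef_rot: [180.0, -0.0, -16.0]
contact_force: [-0.0, -0.1, 4.2]
gripper_width: 0.0007
gripper_force: 2.3
```

{"method": "apply_moves", "body": {"targets": [[0,0,0,0.0005,0,0,0],[0,0,0,0,0,0,0]]}}

```text
time_s: 8.1
tcp_pos: [0.467, -0.2154, 0.0692]
eef_rot: [180.0, -0.0, -16.0]
contact_force: [-1.9, 1.3, 9.4]
gripper_width: 0.0007
gripper_force: 4.8
```

At its stop (9 N). I'll lift and go to the large jar's key.

{"method": "apply_moves", "body": {"targets": [[0,0,0,-0.01,0,0,0],[0,0,0,-0.025,0,0,0],[0,0,0,-0.03,0,0,0],[0,0,0,-0.02,0,0,0],[0,0,0,-0.005,0,0,0],[0,0,0,0,0,0,0]]}}

```text
time_s: 8.6
tcp_pos: [0.4676, -0.2154, 0.1605]
eef_rot: [-180.0, -0.2, -16.0]
contact_force: [0.4, -0.3, 1.0]
gripper_width: 0.0005
gripper_force: 0.0
```

{"method": "apply_moves", "body": {"targets": [[0,-0.0036,-0.013,0,0,0,0],[0,-0.0072,-0.026,0,0,0,0],[0,-0.0072,-0.026,0,0,0,0],[0,-0.0072,-0.026,0,0,0,0],[0,-0.0072,-0.026,0,0,0,0],[0,-0.0072,-0.026,0,0,0,0],[0,-0.0072,-0.026,0,0,0,0],[0,-0.0072,-0.026,0,0,0,0],[0,-0.0072,-0.026,0,0,0,0],[0,-0.0072,-0.026,0,0,0,0],[0,-0.0036,-0.013,0,0,0,0],[0,0,0,0,0,0,0],[0,0,0,0,0,0,0]]}}

```text
time_s: 9.68
tcp_pos: [0.4683, 0.0547, 0.1575]
eef_rot: [179.9, 0.1, -15.9]
contact_force: [0.1, 0.2, -0.4]
gripper_width: 0.0004
gripper_force: 0.0
```

Run:
```python
from h import *
print(get_state()["tcp_pos"])
c=capture("top"); P=pts(c); ok=c["range_z"]>0
for n,(u,v) in [("beaker",(190,282)),("dropper",(396,295)),("white",(338,270))]:
    sl=np.s_[v-5:v+6,u-5:u+6]; print(n,np.median(P[sl][ok[sl]],0).round(4))
```

```text
[0.46833663 0.05472037 0.15746326]
beaker [0.4628 0.1211 0.5506]
dropper [ 0.466  -0.217   0.0502]
white [ 0.5206 -0.0871  0.06  ]
```

The dropper key is down and the small jar's key is still up. Next I press the large jar's key.

{"method": "apply_moves", "body": {"targets": [[0,0,0,0.01,0,0,0],[0,0,0,0.02,0,0,0],[0,0,0,0.02,0,0,0],[0,0,0,0.012,0,0,0],[0,0,0,0.005,0,0,0],[0,0,0,0.004,0,0,0],[0,0,0,0.003,0,0,0],[0,0,0,0.002,0,0,0],[0,0,0,0.002,0,0,0],[0,0,0,0.002,0,0,0],[0,0,0,0.002,0,0,0],[0,0,0,0.002,0,0,0],[0,0,0,0.001,0,0,0],[0,0,0,0.001,0,0,0],[0,0,0,0.001,0,0,0],[0,0,0,0.0005,0,0,0],[0,0,0,0,0,0,0]]}}

```text
time_s: 11.15
tcp_pos: [0.4694, 0.0546, 0.071]
eef_rot: [-180.0, -0.0, -16.0]
contact_force: [0.8, 0.1, 1.8]
gripper_width: 0.0004
gripper_force: 0.7
```

{"method": "apply_moves", "body": {"targets": [[0,0,0,0.001,0,0,0],[0,0,0,0.0005,0,0,0],[0,0,0,0.0005,0,0,0],[0,0,0,0.0003,0,0,0],[0,0,0,0,0,0,0]]}}

```text
time_s: 11.57
tcp_pos: [0.4694, 0.0546, 0.0692]
eef_rot: [-180.0, -0.0, -16.0]
contact_force: [-1.4, 0.3, 8.9]
gripper_width: 0.0001
gripper_force: 4.1
```

{"method": "apply_moves", "body": {"targets": [[0,0,0,-0.01,0,0,0],[0,0,0,-0.025,0,0,0],[0,0,0,-0.035,0,0,0],[0,0,0,-0.035,0,0,0],[0,0,0,-0.03,0,0,0],[0,-0.006,-0.0135,-0.015,0,0,0],[0,-0.012,-0.027,0,0,0,0],[0,-0.012,-0.027,0,0,0,0],[0,-0.012,-0.027,0,0,0,0],[0,-0.012,-0.027,0,0,0,0],[0,-0.012,-0.027,0,0,0,0],[0,-0.012,-0.027,0,0,0,0],[0,-0.012,-0.027,0,0,0,0],[0,-0.012,-0.027,0,0,0,0],[0,-0.012,-0.027,0,0,0,0],[0,-0.012,-0.027,0,0,0,0],[0,-0.012,-0.027,0,0,0,0],[0,-0.006,-0.0135,0,0,0,0],[0,0,0,0,0,0,0],[0,0,0,0,0,0,0]]}}

```text
time_s: 13.23
tcp_pos: [0.4192, 0.4055, 0.2177]
eef_rot: [179.9, 0.1, -15.9]
contact_force: [-0.1, -0.6, 1.1]
gripper_width: 0.0004
gripper_force: 0.0
```

Run:
```python
from h import *
print(get_state()["tcp_pos"])
c=capture("top"); P=pts(c); ok=c["range_z"]>0
for n,(u,v) in [("beaker",(190,282)),("yellow",(275,293)),("dropper",(396,295)),("white",(338,270))]:
    sl=np.s_[v-5:v+6,u-5:u+6]; print(n,np.median(P[sl][ok[sl]],0).round(4))
cv2.imwrite("pics/end.png",c["frame"][...,::-1])
```

```text
[0.41923667 0.40550379 0.21771832]
beaker [0.4929 0.2462 0.0491]
yellow [0.4691 0.0538 0.0494]
dropper [ 0.4659 -0.2167  0.0496]
white [ 0.5206 -0.0872  0.0603]
```

View pics/end.png

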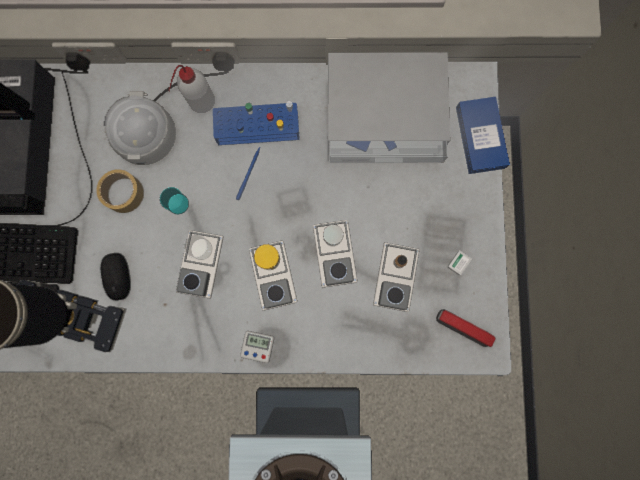

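The beaker (190,282), large-jar (275,293) and dropper (396,295) keys are down. The small jar's key (338,270) is still up, the vessels and white box are where they were, and the hand is clear at (100,330).

```bash
python3 -c "
from plant import close_job; print(close_job())"
```

```text
the job is handed in; nothing more can be done
None
```

The beaker, dropper and larger-jar keys were pushed to their stops in that order, the smaller jar's key is still up, no vessel or the white box appears to have moved in the final picture, the hand is clear, and the job is handed in at about 13 s (no verdict came back).

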